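# Couple the toy lorry to its trailer with a hairpin clip

## Robot

A 7-joint arm with a two-finger parallel gripper is mounted at the origin on the work surface. World frame = base frame: x ahead of the robot, y to its left, z up, the work surface at z = 0. Lengths are in m, angles in rad, forces in N, time in s.
With the tool pointing down it reaches from about 0.425 to 0.925 m from the base axis. Payload 6.8 kg.
Tool frame: the origin (TCP) lies at the very end of the fingers, on their centre line; the grasp point (between the pads) lies 19 mm behind it (robot.grip_depth is the distance from the TCP to the grasp point, in m); z points along the fingers, x is the direction in which the jaws open and shut, and the axes are right-handed (so a half turn about z gives the same grasp; the last joint's range is limited). The gripper opens to 88 mm and grips with 3 to 60 N. Pads are 20 mm wide; open, the fingers measure 115 mm over their backs; the gripper's body (75 mm by 178 mm) begins 61 mm behind the grasp point.
Start: joints at [1.225, 0.477, 0.022, 1.555, -0.011, 1.109, -0.083], TCP at [0.159, -0.656, 0.223] pointing down, gripper open.
Joint ranges: [-2.96, 2.96], [-0.34, 2.1], [-1.41, 1.46], [0.24, 2.44], [-1.37, 4.51], [0.17, 1.92], [-2.96, 2.96]. Speed limits (rad/s): [2.39, 2.39, 3.14, 3.14, 3.14, 3.14, 3.14].

## Interface

Orientations are given as a rotation vector (axis times angle).
In Python, from station import robot, effector, ik, sensors, imaging, close_job, spotter gives the robot as it stands. The module is installed in compiled form; this text tells all that it offers. Calls block until the motion is done:
- robot.move_pose(position, orientation): joint-space move of the TCP to a pose.
- robot.move_l(position, vel=0.15, ori=None, stop_force=None): straight line of the TCP; ori=None keeps the orientation; vel is the mean speed in m/s. With stop_force (N) it stops when the force on the tool has changed by that much, and returns True; else False.
- robot.set_joints(angles): joint-space move.
- effector.move_gripper(opening, grip_force=None): finger opening in m; grip_force is the grip in N (None keeps the last); returns when the fingers have stopped.
- robot.dwell(seconds).
- ik(position, orientation): joint angles nearest the present ones, or None.
- sensors.read_state(): the state.
- imaging.get_image(name): name is "side" or "top"; returns the picture (384x512x3 uint8, red, green, blue); there is no depth.
- imaging.get_calibration(name): a dict with "K" (3x3 intrinsics, pixels), "k1" (the pictures are not rectified: a ray, as slopes to the right and down, at radius r is drawn at 1 + k1 r^2 times it, then the intrinsics apply), "camera_from_world" (4x4, takes a point from world to camera coordinates). Camera axes: x right, y down, z forward; pixel columns grow to the right and rows downward; lengths in m; the calibration is good to about 2 mm. A picture is of the moment at which its call begins. get_calibration takes no time and is no camera call.
A pose or a line that the arm cannot do raises robot.Unreachable and nothing moves.
- close_job(): hands the job in, once; it reports no verdict.
Trained networks look in the newest picture that a camera, given by its name, has taken for a name from the list of things; names that differ only in an ending like _2 or _b are one class to them, and where a whole thing is asked for, a point or a joint stands for the part that bears it (a point fixed in the world has none). Each returns a list of dicts, best first, with "p" (0 to 1); they miss things now and then, are a little off and sometimes report something else, mostly with a low value. They report only what shows in the picture. A call takes as long as a camera call.
- spotter.find_in(camera, thing): "position" ([column, row] in pixels, amid what is visible of it).
- spotter.spot_point(camera, thing): "position" ([column, row] in pixels: a listed point, or the origin of a listed thing).
The state is a dict: "clock": time; "qpos": joint angles; "dq": joint speeds; "joint_efforts": joint torques, N m; "position": TCP position; "tool_rot": TCP orientation; "ft_force": force on the tool from outside, world axes, zero at the start; "ft_torque": the same for the moment, N m; "gripper_width": finger opening in m.
Only numpy, scipy, OpenCV 4.12 (cv2) and the standard library are available. Lean on these libraries where they do the work, as an engineer would, in place of code of your own. Each camera call takes 0.05 s, during which the arm holds its last target.

## Task

Couple the toy trailer to the toy lorry for sale as one lot: lower the raised drawbar fully so that its eye lies down over the brass hitch pin, then push the orange-tabbed hairpin spring clip, lying flat, sideways into the pin's groove from the trailer side until it snaps on and the pin is home in the clip. The hitch has hidden slack and then a buffer: feel for it, do not force the pin (keep the push under about 20 N), then let go, leaving the other goods where they stand.

Things in the scene. Friction and masses are not known exactly. Their poses are not given: they have to be found in the camera images.
- clip: Loose hairpin spring clip of 5 mm steel wire, 40 to 70 g, lying flat on the table, with an upright orange grip tab. 59 mm long, about 24 mm wide over the legs, 33 mm at the flared mouth. Origin: middle of the closed heel end, on the underside; x runs along the clip to the open mouth, z up. Wires and the bridge between the legs fill z = 0 to 5 mm; the bridge ends at x = 32.5 mm.
- clip_tab (a point): Middle of the clip's orange tab (26 mm long, 10 mm thick along y, from 5 to 41 mm above the underside), to be pinched across its thickness: clip x = 16 mm, y = 0, 26 mm above the underside. Axes as the clip.
- clip_seat (a point): Where the pin's axis lies in the clip when fully home, against the bridge: clip x = 38 mm, y = 0, at mid wire height, 2.5 mm above the underside. Axes as the clip. From here to the mouth the legs nip to a 6 mm gap (clip x = 44 mm; they spring open) and then flare to 23 mm clear at x = 56 mm, so the pin enters the mouth easily, then must be pushed past the nip.
- pin: Upright brass hitch pin behind the lorry's tail. Origin: centre of its groove, 40.5 mm above the table; y points level towards the lorry (the way the clip is pushed), x across, z up. Groove: neck 10 mm in diameter, 9.5 mm high, between an 18 mm wide collar below and a 17 mm wide head above, whose top is 16 mm above the origin. the bed is 75 mm high.
- pin_top (a point): Top of the pin's head; axes as the pin. The pin gives: pushed towards the lorry it slides against about 2 N of drag through an unknown slack (4 to 40 mm, new each time), then meets a rubber buffer of about 12 N/mm with a hard stop after 3 mm. The clip's nip takes about 6 to 11 N, more than the drag, so the slack closes first; then the clip snaps on and its bridge stops on the pin.
- drawbar (a joint): Drawbar hinge on the trailer: rad, 0 = fully down and level, grows as the bar rises (starts 0.5 to 0.9). It stays where it is left (press about 2 N at the yellow patch); it comes up against a stop at 0.
- drawbar_pad (a point): Yellow patch on top of the 24 mm wide drawbar, 70 mm from its hinge; axes: y along the bar from hinge to eye, x along the hinge, z out of its top face. The hinge axis lies 3 mm under the top face's plane, 33 mm above the table, on the trailer side of the pin. When down, the bar points level towards the lorry, its top 36 mm above the table, level with the pin's collar.
- beaker: Bystander: steel cup 52 mm wide, 75 mm high; origin at the centre of its foot.
- jar: Bystander: brown jar with wooden lid, 56 mm wide, 85 mm high; origin at the centre of its foot.
- pawn: Bystander: turned dark wooden game piece 40 mm wide, 70 mm high; origin at the centre of its foot.

How it is judged:
By the outcome, as a careful person would: the job done as asked, in the order asked, and still so for the second after the job is handed in, with the robot touching nothing.
It also fails if it takes over 61 s, if anything falls off the work surface, if the arm or the gripper's body presses on something with over 40 N, if the wrist force passes 120 N, or if a joint passes its speed limit or range.

## Working session

There is one attempt and no reset: what is moved stays moved. The work goes in short steps, each a Python script; the robot and the scene stay as the last script left them, time stands still between calls to the robot, and variables do not carry over. Pictures are saved under pics/ and viewed, and the job is handed in when it is done.

```bash
mkdir -p pics; ls
python3 - <<'E'
from station import robot, effector, ik, sensors, imaging, close_job, spotter
import cv2, numpy as np
for c in ("side","top"):
    im=imaging.get_image(c); cv2.imwrite(f"pics/{c}0.png",im[:,:,::-1])
    k=imaging.get_calibration(c); print(c,k["K"],k["k1"],np.round(k["camera_from_world"],4))
    for t in ("clip","clip_tab","clip_seat","pin","pin_top","drawbar_pad","beaker","jar","pawn"):
        print(t,[(np.round(d["position"],1).tolist(),round(d["p"],2)) for d in spotter.spot_point(c,t)[:3]])
s=sensors.read_state(); print(s)
E
```

```text
pics
side [[410.407355     0.         252.22213496]
 [  0.         410.407355   196.37940359]
 [  0.           0.           1.        ]] -0.009367682164661984 [[-0.9708 -0.2398 -0.0065  0.5843]
 [-0.1773  0.7356 -0.6538  0.1576]
 [ 0.1616 -0.6335 -0.7567  0.6807]
 [ 0.      0.      0.      1.    ]]
clip [([303.5, 206.0], 0.55), ([245.0, 221.7], 0.53)]
clip_tab [([299.4, 204.3], 0.63)]
clip_seat [([290.1, 216.6], 0.55)]
pin [([245.1, 221.5], 0.57)]
pin_top [([245.9, 214.2], 0.65)]
drawbar_pad [([243.1, 166.4], 0.6), ([292.3, 214.1], 0.58)]
beaker [([313.1, 302.7], 0.64)]
jar [([311.6, 299.8], 0.63), ([173.0, 256.8], 0.59)]
pawn [([289.6, 144.8], 0.54)]
top [[451.95776138   0.         255.20595277]
 [  0.         451.95776138 199.75616972]
 [  0.           0.           1.        ]] -0.0070185060378305 [[ 0.0166 -0.9997  0.0199 -0.05  ]
 [-0.99   -0.0192 -0.1398  0.5897]
 [ 0.1401 -0.0174 -0.99    0.9685]
 [ 0.      0.      0.      1.    ]]
clip []
clip_tab [([260.3, 231.5], 0.54)]
clip_seat [([248.3, 228.9], 0.63)]
pin [([228.0, 193.9], 0.63)]
pin_top [([193.4, 148.6], 0.66), ([225.9, 192.6], 0.36)]
drawbar_pad [([264.5, 175.6], 0.84)]
beaker [([178.6, 255.7], 0.66)]
jar [([193.9, 148.5], 0.92)]
pawn []
{'clock': 1.0, 'qpos': array([ 1.22492599,  0.47697813,  0.02238939,  1.55542162, -0.01151673,
        1.10929129, -0.08313379]), 'dq': array([ 0.00061783,  0.00013755,  0.00048081,  0.00101133, -0.00074604,
       -0.00080728,  0.00043188]), 'joint_efforts': array([ 2.59564977e-04, -5.82730043e+01,  1.53290235e+00, -2.72938353e+01,
       -5.44869388e-02,  9.98939067e-03,  3.61260777e-05]), 'position': array([ 0.15900626, -0.65601329,  0.22266922]), 'tool_rot': array([-2.46917542e+00,  1.94234503e+00, -6.86999232e-05]), 'ft_force': array([0.51394128, 0.70226954, 0.48306467]), 'ft_torque': array([-0.04178224,  0.01863099,  0.07295968]), 'gripper_width': 0.08777845445469452}
```

View pics/side0.png

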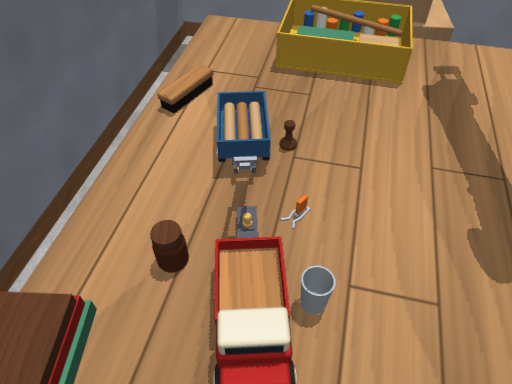

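View pics/top0.png

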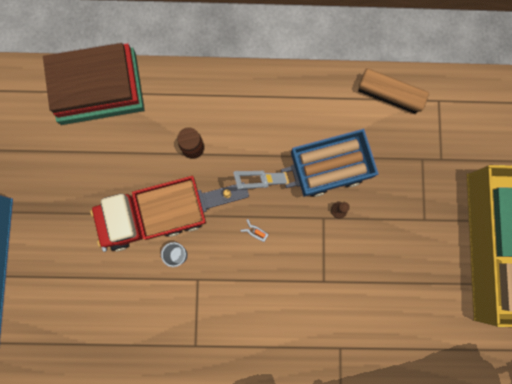

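Run:
```python
import cv2
a=cv2.imread("pics/top0.png")[120:270,150:330]; cv2.imwrite("pics/top0z.png",cv2.resize(a,None,fx=4.4,fy=4,interpolation=cv2.INTER_CUBIC)[:600,:792])
a=cv2.imread("pics/side0.png")[120:270,160:340]; cv2.imwrite("pics/side0z.png",cv2.resize(a,None,fx=4.4,fy=4,interpolation=cv2.INTER_CUBIC)[:600,:792])
```

```text
(no output)
```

View pics/top0z.png

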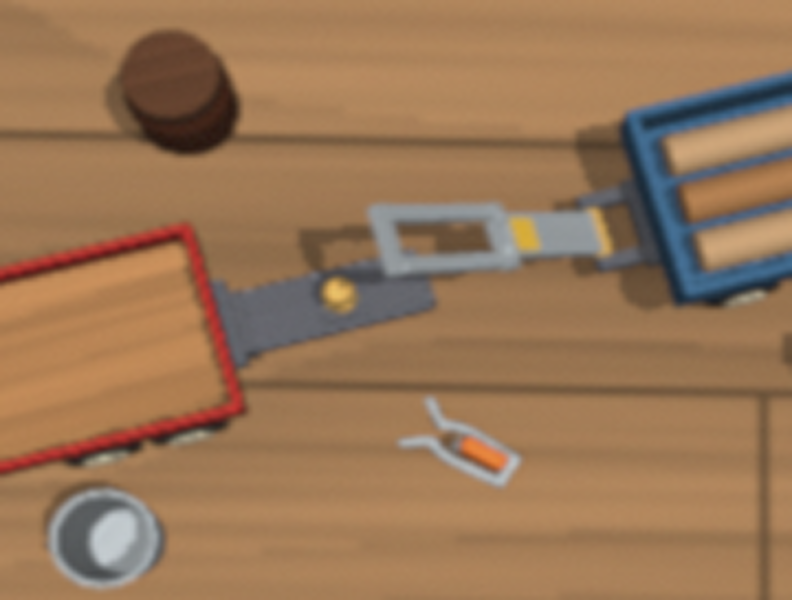

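View pics/side0z.png

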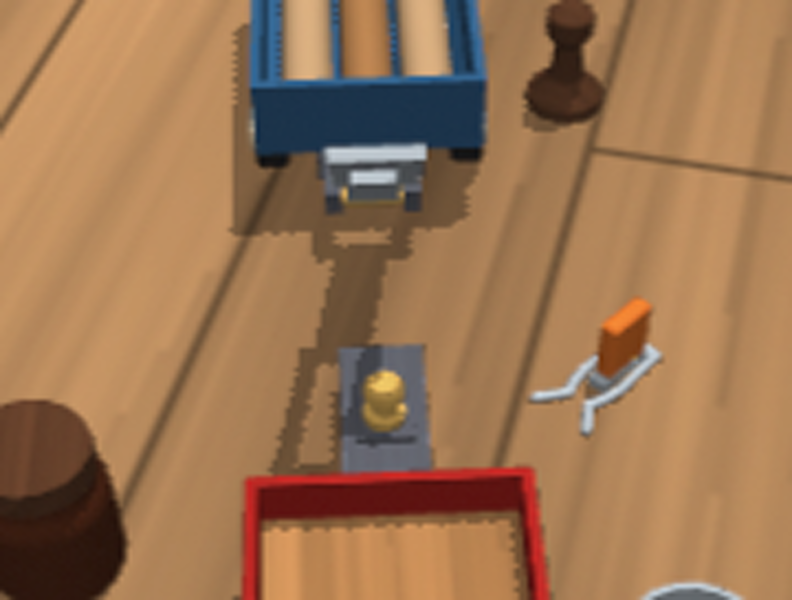

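```bash
cat > h.py <<'E'
from station import robot, effector, ik, sensors, imaging, close_job, spotter
import cv2, numpy as np
from scipy.optimize import least_squares
from scipy.spatial.transform import Rotation as R
C={c:imaging.get_calibration(c) for c in ("side","top")}
def proj(c,P):
    k=C[c]; P=np.atleast_2d(P); T=k["camera_from_world"]; q=P@T[:3,:3].T+T[:3,3]
    s=q[:,:2]/q[:,2:]; r2=(s**2).sum(1,keepdims=True); s=s*(1+k["k1"]*r2)
    return s@k["K"][:2,:2].T+k["K"][:2,2]
def ray(c,uv):
    k=C[c]; d=(np.array(uv,float)-k["K"][:2,2])/k["K"][0,0]; s=d.copy()
    for _ in range(5): s=d/(1+k["k1"]*(s@s))
    T=k["camera_from_world"]; Rm=T[:3,:3]; return -Rm.T@T[:3,3], Rm.T@np.r_[s,1]
def onz(c,uv,z):
    o,d=ray(c,uv); return o+d*(z-o[2])/d[2]
def tri(a,b):
    A=[];B=[]
    (o1,d1),(o2,d2)=ray("side",a),ray("top",b)
    M=np.c_[d1,-d2]; t=np.linalg.lstsq(M,o2-o1,rcond=None)[0]
    p,q=o1+t[0]*d1,o2+t[1]*d2; return (p+q)/2, np.linalg.norm(p-q)
def down(yaw): # tool pointing down, jaw x axis at heading yaw
    x=np.array([np.cos(yaw),np.sin(yaw),0]); z=np.array([0,0,-1.]); return R.from_matrix(np.c_[x,np.cross(z,x),z]).as_rotvec()
E
python3 - <<'E'
from h import *
np.set_printoptions(precision=4,suppress=True)
print("pintop tri",tri((247,214),(227.2,192.7)), onz("side",(247,214),.0565),onz("top",(227.2,192.7),.0565))
a,b=onz("top",(192,176.8),.075),onz("top",(204.6,222.2),.075); print("tail top",a,b)
a2,b2=onz("side",(216.5,239.5),.075),onz("side",(282,237.5),.075); print("tail side",a2,b2)
for e in (a-b,a2-b2): print("tail edge heading",np.arctan2(e[1],e[0]),np.linalg.norm(e))
print("pad tri",tri((243.1,166.4),(264.5,175.6)), tri((245,164.5),(269.5,178.4)))
for n,uv in dict(beaker=(173.5,256),jar=(192,148),pawn=(340,211)).items(): print(n,onz("top",uv,0.03))
# clip fit
def model(p):
    x,y,t=p; c,s=np.cos(t),np.sin(t)
    L=np.array([[56,14,2.5],[56,-14,2.5],[2.5,9.5,2.5],[2.5,-9.5,2.5],[16,0,41]])*1e-3
    return np.c_[x+c*L[:,0]-s*L[:,1],y+s*L[:,0]+c*L[:,1],L[:,2]]
print("clip top pts",[onz("top",u,.0025) for u in ((247.7,220.5),(241.5,230.5),(268,235),(264,240.5))])
print("clip side pts",[onz("side",u,.0025) for u in ((282.5,219.5),(293.4,227.5),(308.8,208.7))])
# orange masks
for c in ("side","top"):
    im=cv2.imread(f"pics/{c}0.png"); hsv=cv2.cvtColor(im,cv2.COLOR_BGR2HSV)
    m=cv2.inRange(hsv,(5,190,150),(14,255,255)); 
    n,l,st,ce=cv2.connectedComponentsWithStats(m)
    print(c,[(s.tolist(),np.round(k,1)) for s,k in zip(st[1:],ce[1:]) if s[4]>15])
E
```

```text
pintop tri (array([0.6042, 0.023 , 0.0554]), np.float64(0.0021310200963752532)) [0.605  0.0238 0.0565] [0.6029 0.0229 0.0565]
tail top [0.6335 0.0993 0.075 ] [0.5352 0.0688 0.075 ]
tail side [0.636  0.1004 0.075 ] [0.534  0.0716 0.075 ]
tail edge heading 0.30071660548276924 0.10294570527501108
tail edge heading 0.2746628768705394 0.10603853875772355
pad tri (array([ 0.6347, -0.0578,  0.0888]), np.float64(0.0038418515577569702)) (array([ 0.632 , -0.0687,  0.0831]), np.float64(0.000277889935045707))
beaker [0.4628 0.1394 0.03  ]
jar [0.7092 0.1074 0.03  ]
pawn [ 0.5702 -0.2319  0.03  ]
clip top pts [array([ 0.5474, -0.0235,  0.0025]), array([ 0.524 , -0.0097,  0.0025]), array([ 0.5148, -0.0708,  0.0025]), array([ 0.502 , -0.0618,  0.0025])]
clip side pts [array([ 0.5476, -0.0203,  0.0025]), array([ 0.5241, -0.0066,  0.0025]), array([ 0.503 , -0.0583,  0.0025])]
side [([327, 18, 11, 5, 46], array([331.9,  20. ])), ([378, 18, 10, 6, 48], array([382.6,  20.5])), ([297, 195, 11, 9, 49], array([302., 199.]))]
top []
```

Run:
```python
import cv2
a=cv2.imread("pics/top0.png")[155:215,215:305]; cv2.imwrite("pics/top0y.png",cv2.resize(a,None,fx=8,fy=8,interpolation=cv2.INTER_CUBIC))
a=cv2.imread("pics/side0.png")[145:185,220:275]; cv2.imwrite("pics/side0y.png",cv2.resize(a,None,fx=14,fy=14,interpolation=cv2.INTER_CUBIC))
```

```text
(no output)
```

View pics/top0y.png

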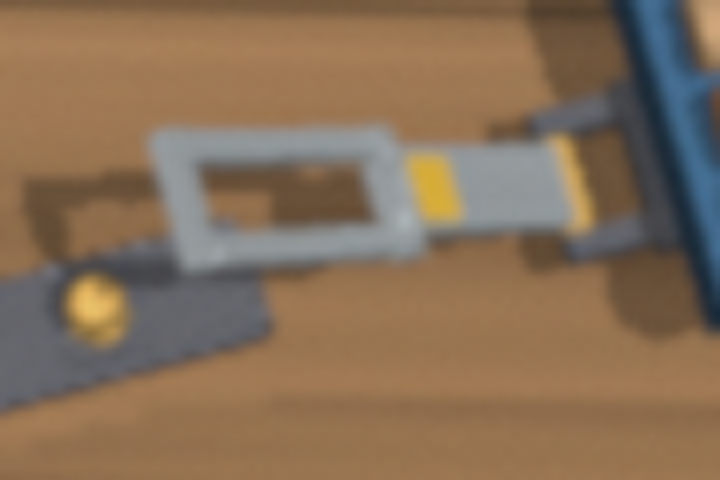

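View pics/side0y.png

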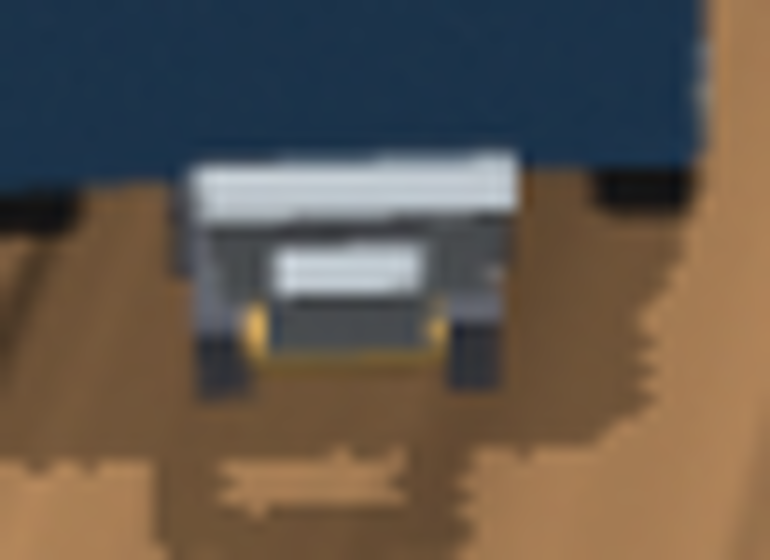

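Run:
```python
from h import *
np.set_printoptions(precision=4,suppress=True)
Ht=onz("top",(286.9,177.9),.033); Hs=onz("side",(244.6,169.5),.033); print("hinge",Ht,Hs,tri((244.6,169.5),(286.9,177.9)))
T=C["top"]["camera_from_world"]; print("topcam",-T[:3,:3].T@T[:3,3])
P=np.array([.6037,.0233]); H=(Ht+Hs)[:2]/2
for HH in (Ht[:2],Hs[:2],H):
    d=P-HH; print("hinge->pin",np.linalg.norm(d),"edge-equivalent heading",np.arctan2(d[1],d[0])-np.pi/2)
# fit theta with hinge H, heading
def f(p):
    x,y,ph,th=p; u=np.array([-np.sin(ph),np.cos(ph)])
    def bar(s,n): return np.r_[np.array([x,y])+u*(s*np.cos(th)-n*np.sin(th)),.033+s*np.sin(th)+n*np.cos(th)]
    pad=bar(.07,.003)
    return pad,np.r_[(proj("top",pad)-(269.1,178.4)).ravel(),(proj("top",[x,y,.033])-(286.9,177.9)).ravel(),0.5*(proj("side",[x,y,.033])-(244.6,169.5)).ravel(),
      0.3*(proj("side",[*P,.0565])[0]*0), (ph-.287)/.02]
s=least_squares(lambda p:f(p)[1],[*H,.287,.8]); print(s.x,f(s.x)[0],s.fun)
```

```text
hinge [ 0.6434 -0.1108  0.033 ] [ 0.643  -0.1035  0.033 ] (array([ 0.6451, -0.1115,  0.0245]), np.float64(0.0002620640257683971))
topcam [ 0.4489 -0.0218  1.0422]
hinge->pin 0.13982167498536252 edge-equivalent heading 0.2875546306182346
hinge->pin 0.1327194515522062 edge-equivalent heading 0.30048902082950946
hinge->pin 0.13626771548218802 edge-equivalent heading 0.2938532929774915
[ 0.6434 -0.1097  0.2871  0.851 ] [ 0.631  -0.0676  0.0876] [-0.007  -0.0172 -0.4576 -0.039   0.2846 -1.0941  0.      0.      0.0074]
```

```bash
cat >> h.py <<'E'
PH=0.287
U=np.array([-np.sin(PH),np.cos(PH),0])
def best(p,yaw):
    q0=sensors.read_state()["qpos"]; o=[]
    for k in (0,np.pi):
        q=ik(p,down(yaw+k))
        if q is not None: o.append((np.abs(np.array(q)-q0).max(),yaw+k,np.array(q)))
    return sorted(o,key=lambda t:t[0])
def st():
    s=sensors.read_state(); return round(s["clock"],2),np.round(s["position"],4),np.round(s["ft_force"],2),round(s["gripper_width"],4)
E
python3 - <<'E'
from h import *
np.set_printoptions(precision=3,suppress=True)
for p,y in (([.159,-.656,.33],None),([.631,-.0676,.33],PH),([.631,-.0676,.12],PH),([.52,-.05,.009],0.6+np.pi/2-np.pi/2),([.6,.02,.046],PH)):
    if y is None: print(ik(p,sensors.read_state()["tool_rot"]))
    else: print(p,[(b[1],b[2]) for b in best(p,y)])
E
```

```text
[ 1.219  0.407  0.032  1.419 -0.013  1.315 -0.082]
[0.631, -0.0676, 0.33] [(0.287, array([ 0.487,  0.41 , -0.667,  1.486,  0.256,  1.334,  0.088])), (3.428592653589793, array([ 0.166,  0.346, -0.212,  1.509,  0.074,  1.294, -2.908]))]
[0.631, -0.0676, 0.12] [(0.287, array([ 0.466,  0.601, -0.639,  1.712,  0.422,  0.969, -0.045])), (3.428592653589793, array([ 0.024,  0.518, -0.021,  1.745,  0.013,  0.878, -2.857]))]
[0.52, -0.05, 0.009] [(0.6000000000000001, array([ 0.424,  0.607, -0.565,  2.038,  0.533,  0.644,  0.103])), (3.741592653589793, array([ 0.006,  0.54 , -0.037,  2.067,  0.037,  0.535, -2.599]))]
[0.6, 0.02, 0.046] [(0.287, array([ 0.315,  0.651, -0.611,  1.838,  0.5  ,  0.811, -0.266])), (3.428592653589793, array([-0.837,  0.88 ,  1.053,  1.917, -0.958,  0.958, -2.165]))]
```

Run:
```python
from h import *
effector.move_gripper(0.0,20)
robot.move_l([.159,-.656,.34],vel=.25)
pad=np.array([.631,-.0676])
robot.move_pose([*pad,.30],down(PH)); print(st())
robot.move_l([*pad,.125],vel=.25); print(st())
H=np.array([.6434,-.1107]); e=H+.066*U[:2]
r=robot.move_l([*(H+.055*U[:2]),.07],vel=.08,stop_force=12); print(r,st())
r=robot.move_l([*e,.033],vel=.04,stop_force=10); print(r,st())
for c in ("side","top"): cv2.imwrite(f"pics/{c}1.png",imaging.get_image(c)[:,:,::-1])
```

```text
(5.62, array([ 0.6309, -0.0691,  0.2999]), array([-0.2 , -0.3 ,  0.12]), 0.0002)
(6.47, array([ 0.6321, -0.0675,  0.1264]), array([-0.22, -0.36,  0.94]), 0.0003)
False (7.33, array([ 0.6278, -0.0582,  0.0699]), array([ 0.01, -0.2 ,  0.19]), 0.0004)
True (8.15, array([ 0.6249, -0.0489,  0.0364]), array([-1.42, -0.43,  7.5 ]), 0.0003)
```

View pics/side1.png

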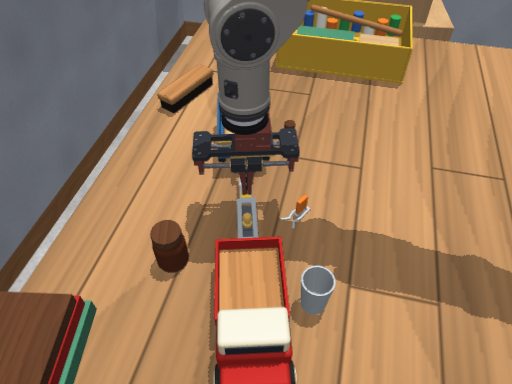

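Run:
```python
from h import *
r=robot.move_l([.6249,-.0489,.030],vel=.03,stop_force=8); print(r,st())
robot.move_l([.6249,-.0489,.12],vel=.25); print(st())
def model(p):
    x,y,t=p; c,s=np.cos(t),np.sin(t)
    L=np.array([[58,15,2.5],[58,-15,2.5],[2,11,2.5],[2,-11,2.5],[3,5,41],[29,5,41],[29,-5,41],[3,-5,41],[3,5,5],[29,5,5],[29,-5,5],[3,-5,5]])*1e-3
    return np.c_[x+c*L[:,0]-s*L[:,1],y+s*L[:,0]+c*L[:,1],L[:,2]]
obs={"top":{1:(247.7,220.5),0:(241.5,230.5),3:(268.5,235),2:(264,241)},"side":{1:(282.5,219.5),0:(293.4,227.5),2:(309,208.7)}}
def f(p):
    r=[]
    for c in obs:
        q=proj(c,model(p))
        for i,uv in obs[c].items(): r.append(q[i]-uv)
    return np.ravel(r)
s=least_squares(f,[.5085,-.065,1.07],loss="soft_l1"); print(s.x,np.round(s.fun.reshape(-1,2) if s.fun.size%2==0 else s.fun,1))
p=s.x
for c,(x0,y0) in (("top",(230,210)),("side",(270,185))):
    im=cv2.resize(cv2.imread(f"pics/{c}0.png")[y0:y0+50,x0:x0+50],None,fx=12,fy=12,interpolation=cv2.INTER_CUBIC)
    q=((proj(c,model(p))-(x0,y0)+.5)*12).astype(int)
    for a in q[:4]: cv2.circle(im,tuple(int(v) for v in a),4,(255,0,0),-1)
    for b in (q[4:8],q[8:12]): cv2.polylines(im,[b.reshape(-1,1,2).astype(np.int32)],True,(0,255,0),1)
    cv2.imwrite(f"pics/{c}_fit.png",im)
a=np.hstack([cv2.resize(cv2.imread(f"pics/{c}_fit.png"),(400,400)) for c in("top","side")]); cv2.imwrite("pics/fit.png",a)
h=p[2]; print("tab",p[:2]+.016*np.array([np.cos(h),np.sin(h)]))
```

```text
True (8.46, array([ 0.6249, -0.0488,  0.0363]), array([-4.57, -0.73, 12.61]), 0.0002)
(8.95, array([ 0.6248, -0.049 ,  0.1201]), array([ 0.05,  0.6 , -0.17]), 0.0006)
[ 0.50883291 -0.06703108  1.08161599] [[-0.3 -0.8]
 [-0.4  0.5]
 [-0.7 -2. ]
 [-0.8  0.3]
 [-0.6 -1.2]
 [ 0.9 -0.8]
 [ 1.5 -0.4]]
tab [ 0.51635135 -0.05290759]
```

View pics/fit.png

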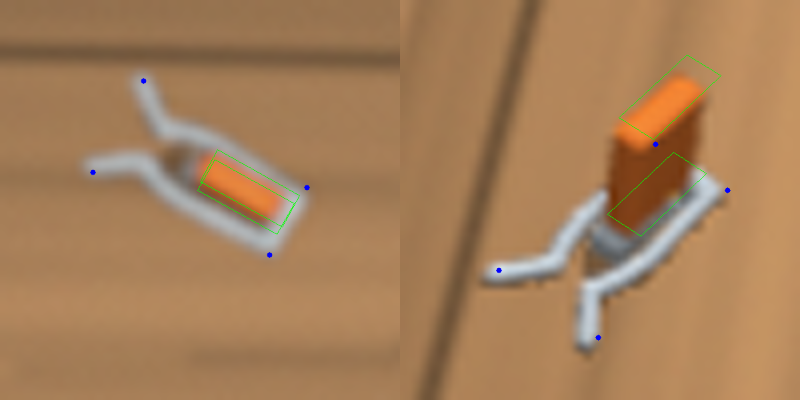

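Run:
```python
from h import *
np.set_printoptions(precision=4,suppress=True)
a,b=(301.7,198.5),(260.2,232.7)
print(tri(a,b),onz("side",a,.041),onz("top",b,.041))
for c in ("side","top"):
    cv2.imwrite(f"pics/{c}2.png",imaging.get_image(c)[:,:,::-1])
    print(c,[(t,[(np.round(d["position"],1).tolist(),round(d["p"],2)) for d in spotter.spot_point(c,t)[:2]]) for t in("clip_tab","pin_top","drawbar_pad")])
a=np.vstack([cv2.resize(cv2.imread("pics/side2.png")[150:250,180:340],None,fx=4.6,fy=3,interpolation=cv2.INTER_CUBIC),cv2.resize(cv2.imread("pics/top2.png")[150:250,180:340],None,fx=4.6,fy=3,interpolation=cv2.INTER_CUBIC)])
cv2.imwrite("pics/v2.png",a)
```

```text
(array([ 0.5181, -0.0518,  0.036 ]), np.float64(0.0012893441878170661)) [ 0.5185 -0.0475  0.041 ] [ 0.5171 -0.0517  0.041 ]
side [('clip_tab', [([300.5, 201.3], 0.69)]), ('pin_top', [([248.0, 215.8], 0.56)]), ('drawbar_pad', [([244.6, 194.8], 0.83)])]
top [('clip_tab', [([257.1, 230.7], 0.68)]), ('pin_top', [([226.6, 191.2], 0.4)]), ('drawbar_pad', [([255.1, 185.3], 0.74)])]
```

View pics/v2.png

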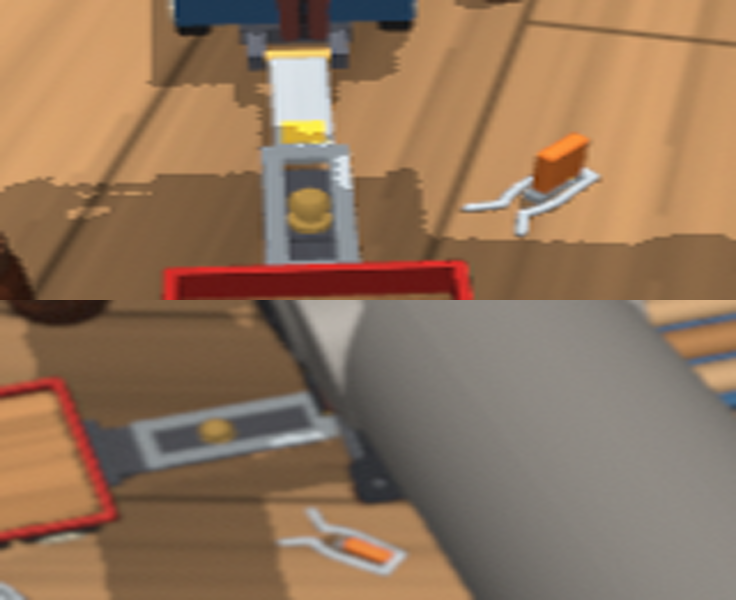

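Run:
```python
from h import *
yaw=1.075-np.pi/2; t=[.5178,-.0505]
robot.move_l([.6249,-.0489,.17],vel=.3)
effector.move_gripper(.045,40)
robot.move_pose([*t,.10],down(yaw)); print(st())
robot.move_l([*t,.0075],vel=.12,stop_force=8); robot.dwell(.2); print(st())
effector.move_gripper(.0,60); print(st())
robot.move_l([*t,.13],vel=.2); robot.dwell(.2); print(st())
p=np.array([.6040,.0233]); q=p-.065*U[:2]
robot.move_pose([*q,.13],down(PH)); robot.dwell(.2); print(q,st())
for c in ("side","top"): cv2.imwrite(f"pics/{c}3.png",imaging.get_image(c)[:,:,::-1])
a=np.hstack([cv2.resize(cv2.imread(f"pics/{c}3.png")[100:280,170:300],None,fx=3,fy=3,interpolation=cv2.INTER_CUBIC) for c in("side","top")]); cv2.imwrite("pics/v3.png",a)
```

```text
(11.24, array([ 0.519 , -0.0503,  0.1007]), array([ 0.55,  0.58, -0.16]), 0.0454)
(12.36, array([ 0.5184, -0.0506,  0.0082]), array([ 0.18, -0.18,  0.74]), 0.0449)
(13.0, array([ 0.5178, -0.0505,  0.0075]), array([0.65, 0.01, 0.25]), 0.0094)
(13.97, array([ 0.5169, -0.0504,  0.1287]), array([ 0.32, -0.11, -1.1 ]), 0.0093)
[ 0.62239995 -0.03904133] (14.85, array([ 0.6215, -0.0392,  0.13  ]), array([0.18, 1.39, 0.19]), 0.0097)
```

View pics/v3.png

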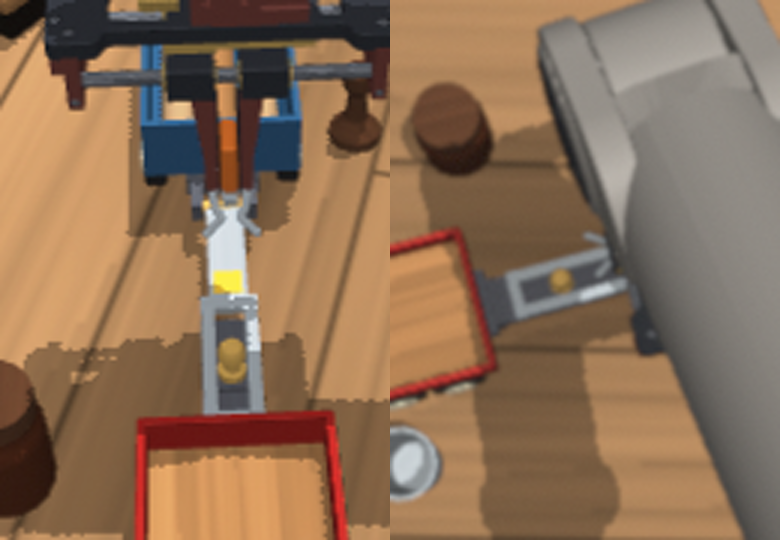

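Run:
```python
from h import *
p=np.array([.6040,.0233]); q=p-.065*U[:2]
print(robot.move_l([*q,.0455],vel=.12,stop_force=6)); robot.dwell(.3); print(q,st())
for c in ("side","top"): cv2.imwrite(f"pics/{c}4.png",imaging.get_image(c)[:,:,::-1])
a=np.hstack([cv2.resize(cv2.imread(f"pics/{c}4.png")[x:x+80,210:270],None,fx=6.5,fy=6.5,interpolation=cv2.INTER_CUBIC) for c,x in(("side",160),("top",150))]); cv2.imwrite("pics/v4.png",a)
```

```text
True
[ 0.62239995 -0.03904133] (15.98, array([ 0.6207, -0.0392,  0.0435]), array([-1.34,  0.19,  6.15]), 0.0101)
```

View pics/v4.png

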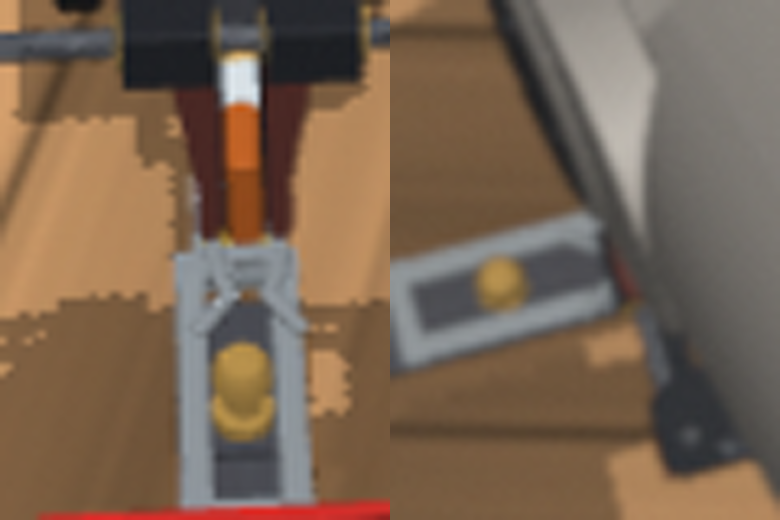

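Run:
```python
from h import *
p=np.array([.6040,.0233]); q=p-.065*U[:2]
V=np.array([np.cos(PH),np.sin(PH)])
q=q+.0008*V
print(robot.move_l([*q,.0457],vel=.02,ori=down(PH))); 
for i in range(3): robot.dwell(.2); print(q,st())
s=sensors.read_state(); print(R.from_rotvec(s["tool_rot"]).as_matrix().round(4), PH,np.cos(PH),np.sin(PH))
for c in ("side",): cv2.imwrite(f"pics/{c}5.png",imaging.get_image(c)[:,:,::-1])
cv2.imwrite("pics/v5.png",cv2.resize(cv2.imread("pics/side5.png")[160:240,210:280],None,fx=7,fy=7,interpolation=cv2.INTER_CUBIC))
```

```text
False
[ 0.62316723 -0.03881487] (16.68, array([ 0.623 , -0.0388,  0.0455]), array([-0.08,  0.82, -0.93]), 0.0097)
[ 0.62316723 -0.03881487] (16.88, array([ 0.6232, -0.0388,  0.0457]), array([ 0.73, -0.12, -0.31]), 0.0099)
[ 0.62316723 -0.03881487] (17.08, array([ 0.6232, -0.0388,  0.0457]), array([-0.06,  0.11, -0.53]), 0.0095)
[[ 0.9591  0.2831 -0.    ]
 [ 0.2831 -0.9591  0.    ]
 [-0.     -0.     -1.    ]] 0.287 0.9590974188070215 0.28307621100634506
```

View pics/v5.png

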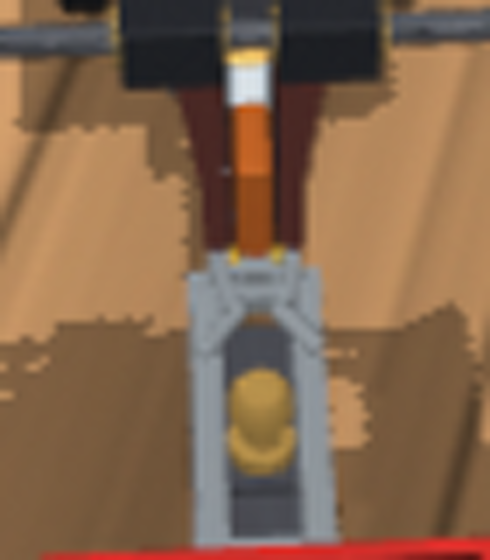

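```bash
cat > push.py <<'E'
from h import *
import sys
d0=float(sys.argv[1]); dmax=float(sys.argv[2]); lim=float(sys.argv[3])
q0=np.array([.62316723,-.03881487,.0457]); d=d0; log=[]
def F():
    f=[]
    for _ in range(3): robot.dwell(.03); s=sensors.read_state(); f.append(-s["ft_force"]@U)
    return np.mean(f),(s["position"]-q0)@U,s
step=.003; hist=0
while d<dmax-1e-6:
    d=min(d+step,dmax)
    r=robot.move_l(q0+U*d,vel=.02 if step>.002 else .01,stop_force=9)
    f,a,s=F(); print(f"{d*1e3:.1f} act {a*1e3:.1f} F {f:.1f} fz {s['ft_force'][2]:.1f} fx {s['ft_force'][:2]@np.array([np.cos(PH),np.sin(PH)]):.1f} stop {r} t {s['clock']:.2f}")
    step=.001 if f>4 else .003
    if f>lim or r: break
E
python3 push.py 0 .089 11.5
```

```text
3.0 act 3.0 F 0.1 fz -0.5 fx -0.3 stop False t 17.53
6.0 act 6.0 F 0.2 fz 0.4 fx 0.7 stop False t 17.93
9.0 act 9.0 F 0.1 fz -0.3 fx -0.4 stop False t 18.33
12.0 act 12.0 F 0.1 fz -0.1 fx 0.4 stop False t 18.73
15.0 act 15.0 F 0.1 fz -0.5 fx 0.0 stop False t 19.13
18.0 act 18.0 F 0.2 fz -1.2 fx -0.5 stop False t 19.53
21.0 act 21.0 F 0.0 fz 0.5 fx 0.6 stop False t 19.93
24.0 act 24.0 F 0.1 fz 0.2 fx 0.3 stop False t 20.33
27.0 act 27.0 F -0.1 fz -0.9 fx 0.4 stop False t 20.73
30.0 act 30.0 F 0.0 fz -0.4 fx 0.9 stop False t 21.13
33.0 act 33.0 F 0.5 fz -0.8 fx 0.6 stop False t 21.53
36.0 act 36.0 F 1.3 fz 0.0 fx 1.1 stop False t 21.93
39.0 act 39.3 F 0.7 fz 1.5 fx 1.5 stop False t 22.33
42.0 act 42.3 F 0.8 fz -0.7 fx 1.5 stop False t 22.73
45.0 act 45.3 F 0.6 fz -0.0 fx 0.9 stop False t 23.13
48.0 act 46.8 F 5.0 fz -1.6 fx 2.4 stop False t 23.53
49.0 act 47.3 F 5.4 fz -0.6 fx 3.3 stop False t 23.88
50.0 act 48.0 F 6.0 fz -0.0 fx 2.0 stop False t 24.23
51.0 act 49.5 F 4.9 fz 0.3 fx 2.7 stop False t 24.58
52.0 act 54.0 F -2.0 fz 0.7 fx 2.2 stop False t 24.93
55.0 act 55.5 F -1.3 fz -0.3 fx 3.3 stop False t 25.33
58.0 act 57.2 F 3.1 fz 0.3 fx 1.6 stop False t 25.73
61.0 act 57.8 F 7.6 fz -1.2 fx 2.1 stop False t 26.13
62.0 act 58.0 F 9.3 fz -1.5 fx 2.1 stop False t 26.48
63.0 act 58.1 F 11.2 fz -0.9 fx 2.3 stop False t 26.83
64.0 act 58.3 F 12.8 fz -0.3 fx 2.6 stop False t 27.18
```

Run:
```python
from h import *
q0=np.array([.62316723,-.03881487,.0457])
robot.move_l(q0+U*.0578,vel=.02); robot.dwell(.2); print(st())
for c in ("side","top"): cv2.imwrite(f"pics/{c}6.png",imaging.get_image(c)[:,:,::-1])
a=np.hstack([cv2.resize(cv2.imread(f"pics/{c}6.png")[x:x+80,200:260],None,fx=6.5,fy=6.5,interpolation=cv2.INTER_CUBIC) for c,x in(("side",180),("top",150))]); cv2.imwrite("pics/v6.png",a)
```

```text
(27.84, array([0.6068, 0.0162, 0.0457]), array([ 2.34, -3.81, -0.99]), 0.0097)
```

View pics/v6.png

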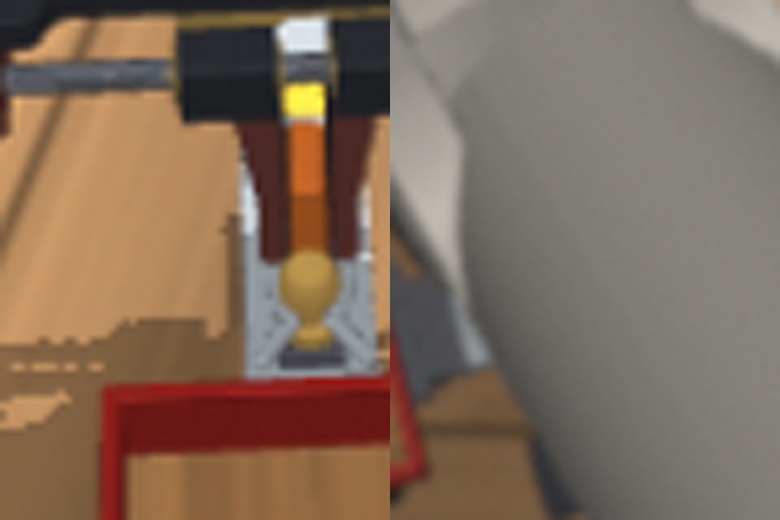

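Run:
```python
from h import *
effector.move_gripper(.03,20); robot.dwell(.2); print(st())
s=sensors.read_state(); p=s["position"]
robot.move_l([p[0],p[1],.20],vel=.15); print(st())
robot.move_l([.60,-.20,.30],vel=.3); robot.dwell(.3); print(st())
for c in ("side","top"):
    cv2.imwrite(f"pics/{c}7.png",imaging.get_image(c)[:,:,::-1])
    print(c,[(t,[(np.round(d["position"],1).tolist(),round(d["p"],2)) for d in spotter.spot_point(c,t)[:2]]) for t in("clip_seat","pin","pin_top","clip_tab")])
a=np.hstack([cv2.resize(cv2.imread(f"pics/{c}7.png")[x:x+80,200:260],None,fx=6.5,fy=6.5,interpolation=cv2.INTER_CUBIC) for c,x in(("side",170),("top",150))]); cv2.imwrite("pics/v7.png",a)
```

```text
(28.68, array([0.6068, 0.0166, 0.0457]), array([ 0.23,  1.02, -0.75]), 0.0298)
(29.85, array([0.6062, 0.0164, 0.199 ]), array([-0.38,  0.04,  0.11]), 0.0301)
(31.09, array([ 0.6   , -0.1987,  0.2996]), array([1.05, 0.25, 0.19]), 0.0302)
side [('clip_seat', [([248.5, 225.3], 0.69)]), ('pin', [([244.6, 224.8], 0.67), ([243.8, 195.3], 0.25)]), ('pin_top', [([247.1, 218.0], 0.58)]), ('clip_tab', [([245.1, 211.1], 0.84)])]
top [('clip_seat', []), ('pin', [([221.9, 195.0], 0.39)]), ('pin_top', [([220.7, 190.8], 0.37)]), ('clip_tab', [([230.5, 189.6], 0.51)])]
```

View pics/v7.png

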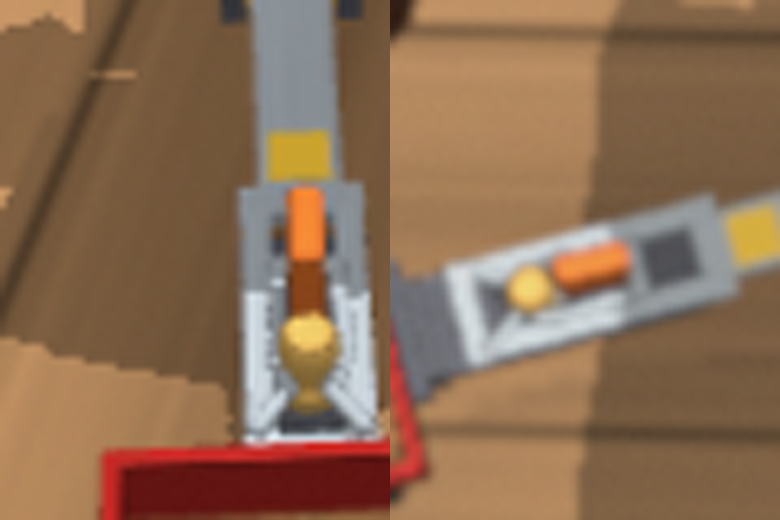

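View pics/side7.png

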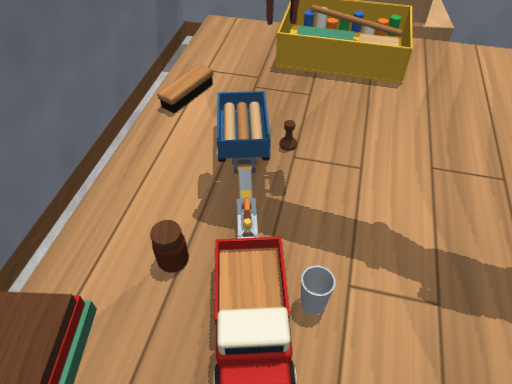

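View pics/top7.png

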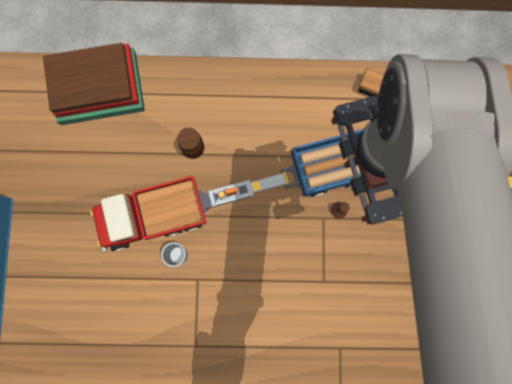

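Run:
```python
from h import *
im={c:cv2.imread(f"pics/{c}7.png") for c in C}
def z(c,u,v,x0,y0,h): return onz(c,((u)/6.5+x0-.5,v/6.5+y0-.5),h)
P=z("top",530-390,286,200,150,.0565); T=z("top",592-390,264,200,150,.079)
P2=z("side",308,333,200,170,.0565); T2=z("side",306,224,200,170,.079)
for p,t in ((P,T),(P2,T2)): d=(p-t); print(p,t,"along",d@U*1e3,"across",d[0]*np.cos(PH)*1e3+d[1]*np.sin(PH)*1e3)
```

```text
[0.60089352 0.03642845 0.0565    ] [0.60521339 0.01475501 0.079     ] along 22.009784509614963 across 1.9920616479241815
[0.60155756 0.03824875 0.0565    ] [0.60644288 0.01981703 0.079     ] along 19.060731621803825 across 0.5320805600680583
```

```bash
python3 -c "
from h import *
print(st()); print(close_job())"
```

```text
(31.59, array([ 0.6   , -0.2001,  0.3   ]), array([0.79, 0.64, 0.33]), 0.0303)
the job is handed in; nothing more can be done
None
```

The trailer is coupled to the lorry and the job is handed in, at about 31.6 s of the 61 s allowed.

- **Drawbar:** I pressed it down until it met its stop, with the fingertips at 36 mm above the table. The pictures show the eye lying over the pin.
- **Clip going on:** I pinched the clip by its tab and pushed it in level from the trailer side. After about 15 mm of light resistance the force rose to about 6 N, and the clip then snapped forward.
- **Seating:** The clip came to rest solidly against the buffer. The highest force I read was about 13 N, under the 20 N limit. I then eased off, opened the fingers and backed away.

**Last checks:**
- **Clip position:** The final pictures show the clip lying flat in the groove with the pin behind the nip.
- **Surroundings:** The beaker, jar and pawn are where they were, and the arm is clear of everything.
- **Seat distance:** From the top camera the tab-to-pin distance is 22.0 mm, which is the fully home value. The side camera gives about 19 mm, but that view is foreshortened and it read about 4 mm off the top camera earlier, so I relied on the top view and the force readings.

One slip on the way: when I first lowered the clip over the bar it went about 2 mm too low and touched the drawbar with about 6 N. I raised it to the right height before pushing.

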